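# Check both end faces of a coupler on the sloping end gauge

## Task

Check both ends of the plated quick coupler that lies by the metal tray, on the sloping end gauge: press its threaded end squarely against the middle of the sprung disc until the disc has sunk about halfway (never to its stop), hold it still there for about a second, and back off. Then turn the coupler end for end and do the same with its smooth sleeve end. Finally lay the coupler down gently in the low metal tray, and leave the other fittings where they are.

Things in the scene. Friction and masses are not known exactly. Their poses are not given: they have to be found in the camera images.
- coupler: plated quick coupler, 93 mm long, 0.15-0.28 kg, lying, any yaw. Origin under its middle, on its underside; z up, y along its length; its axis is at z = 18.5 mm. y = -4 to 46 mm: smooth round sleeve, 37 mm diameter (best grip: across it near y = 14); y = -24 to -1: hexagon 41 mm wide, 36 high; y = -47 to -24: thread, 27 mm diameter
- thread_end (a point): centre of the end face of the coupler's thread (coupler frame [0, -46.5, 18.5] mm); axes as the coupler's
- sleeve_end (a point): centre of the end face of the coupler's smooth sleeve (coupler frame [0, 46.5, 18.5] mm); axes as the coupler's
- gauge: fixed grey end gauge, 110 mm high, base plate 150 x 90 x 10 mm; origin at the centre of its underside, x along the 150 mm. Its block (62 mm wide) and barrel lean so that the sprung disc on them looks to the gauge's -x and 35 degrees upward. It stands on the robot's right, the disc looking to the robot's left and partly back at the robot. Only the base plate is in front of the disc
- anvil_face (a point): centre of the front face of the gauge's round steel disc (48 mm diameter, 6 mm thick); 90 mm above the table when the disc is out; gauge frame [-35, 0, 90] mm. The point moves with the disc. Its z axis is the disc's outward normal, 35 degrees above the horizontal; a part pressed squarely on it has its length along this axis
- anvil (a joint): how far the disc is pushed in along its own normal, m: 0 out, 0.015 at its stop; sprung, 3 N to start, 7 N at 8 mm, 10.5 N at the stop; returns by itself. Halfway is about 0.0075
- tray: fixed low open tray of dark steel, 160 (x) x 200 (y) mm outside, 15 mm high, walls and floor 4 mm thick; origin at the centre of its underside, z up
- hex_adapter: bystander: steel hex adapter standing upright, 51 x 44 x 94 mm, beyond the gauge; origin at the centre of its underside
- nipple: bystander: brass and steel threaded nipple lying nearer the robot than the gauge, 39 x 104 x 34 mm; origin at the centre of its underside
- brass_tee: bystander: brass tee on the far left, 24 x 101 x 55 mm, branch up; origin at the centre of its underside
There are look-alikes about, which are no part of the job. Leave any orange or red look-alike of the coupler alone.

How it is judged:
By the outcome, as a careful person would: the job done as asked, in the order asked, and still so for the second after the job is handed in, with the robot touching nothing.
It also fails if it takes over 72 s, if anything falls off the work surface, if the arm or the gripper's body presses on something with over 40 N, if the wrist force passes 120 N, or if a joint passes its speed limit or range.

## Robot

A 6-joint arm with a two-finger parallel gripper is mounted at the origin on a cart in front of the work surface, level with it; the furniture and walls round the work are solid. World frame = base frame: x ahead of the robot, y to its left, z up, the work surface at z = 0. Lengths are in m, angles in rad, forces in N, time in s.
With the tool pointing down it reaches from about 0.225 to 0.875 m from the base axis. Payload 3.4 kg.
Tool frame: the origin (TCP) lies midway between the tips of the shut fingers; the grasp point (between the pads) lies 19 mm behind it (manip.grip_point_offset is the distance from the TCP to the grasp point, in m); z points along the fingers, y is the line along which they close (so a half turn about z gives the same grasp; the last joint's range is limited). The gripper opens to 85 mm and grips with 20 to 120 N. Pads are 22 mm wide; open, the fingers measure 114 mm over their backs; the gripper's body (76 mm by 85 mm) begins 54 mm behind the grasp point. The pads swing forward as they close: fully open they stand 13 mm farther back than shut.
Start: joints at [-1.305, 0.276, 1.505, -0, 1.361, -0.121], TCP at [0.217, -0.533, 0.231] pointing down, gripper open.
Joint ranges: [-2.89, 2.89], [-0.75, 2.08], [0.22, 2.7], [-1.18, 4.32], [0.11, 2.71], [-2.7, 2.7]. Speed limits (rad/s): [2.57, 2.57, 3.14, 3.14, 3.14, 3.14].

## Interface

Orientations are given as a unit quaternion [w, x, y, z].
In Python, from rig import manip gives the robot as it stands.
- The arm moves only by the shell command python3 -m handwheel 'ROWS' [FORCE]. ROWS is JSON, a list of rows, each an object with "translation": the shift along the tool's x, y, z in m, a list of three; "angular": the turn, a rotation vector about the tool's x, y, z in degrees, a list of three; "hand": the closure, from 0 (fully open) to 1 (shut). A call has 1 to 10 rows; each row shifts and turns the commanded pose from where the row before left it, along the tool's axes as they then stand; what a row does not reach is not made up. A row lasts 1/12 s, in which the tool goes at most 41.7 mm and 7.16 degrees, less where a joint would pass 70% of its speed; a pose out of reach is approached as far as the arm can. A call with a gripper value outside its range is refused whole. The fingers move at their own pace and stop on an object; FORCE is the grip in N (left out, the last holds). Time passes only in rows, so rows that do not move let the fingers close. It gives the time, the measured TCP pose, the force, the opening and the grip force at its end, in the units of the state.
- manip.get_state(): the state, without advancing time (a new reading comes with each control period).
- manip.get_image(name): name is "scene" or "top" or "wrist"; returns the picture (420x560x3 uint8, red, green, blue); there is no depth.
- manip.camera_info(name): a dict with "camera_matrix" (3x3 intrinsics, pixels), "eye" and "orientation" of the camera in the world; the wrist camera has in their place "tool_from_camera" (4x4, takes a point from camera to tool coordinates, whose origin is the TCP and whose axes are the flange's). Camera axes: x right, y down, z forward; pixel columns grow to the right and rows downward; lengths in m; the calibration is good to about 2 mm. A picture is of the moment at which its call begins: read the wrist's pose just before it. camera_info takes no time and is no camera call.
- manip.sign_off(): hands the job in; it is judged then, once.
The state is a dict: "clock": time; "qpos": joint angles; "qd": joint speeds; "effort": joint torques, N m; "position": TCP position; "ee_rot": TCP orientation; "contact_force": force on the tool from outside, world axes, zero at the start; "moment": the same for the moment, N m; "width": finger opening in m; "gripper_force": force on a finger pad.
Only numpy, scipy, OpenCV 4.12 (cv2) and the standard library are available. Lean on these libraries where they do the work, as an engineer would, in place of code of your own. Each camera call takes 0.05 s, during which the arm holds its last target. There are 200 camera calls.

## Working session

There is one attempt and no reset: what is moved stays moved. The work goes in short steps, Python scripts to look and compute and a shell command to move; the robot and the scene stay as the last step left them, time stands still between calls to the robot, and variables do not carry over. Pictures are saved under pics/ and viewed, at most 10 in all, crops included, and the job is handed in when it is done.

```bash
mkdir -p pics; ls; cat > h.py <<'E'
import numpy as np,cv2
from rig import manip
from scipy.spatial.transform import Rotation as R
def q2R(q): return R.from_quat([q[1],q[2],q[3],q[0]]).as_matrix()
def snap(name,fn):
    s=manip.get_state(); im=manip.get_image(name)
    cv2.imwrite('pics/'+fn,im[:,:,::-1]); return s
def cam(name,s=None):
    c=manip.camera_info(name);K=np.array(c['camera_matrix'])
    if 'eye' in c:
        o=np.array(c['orientation']); Rm=o if o.shape==(3,3) else q2R(o); return K,Rm,np.array(c['eye'])
    T=np.array(c['tool_from_camera']);Rt=q2R(s['ee_rot']);return K,Rt@T[:3,:3],Rt@T[:3,3]+np.array(s['position'])
def pix2z(C,u,v,z):
    K,Rm,e=C;d=Rm@np.linalg.solve(K,[u,v,1]);return e+d*(z-e[2])/d[2]
def proj(C,p):
    K,Rm,e=C;q=K@(Rm.T@(np.array(p)-e));return q[:2]/q[2]
E
python3 - <<'E'
from h import *
np.set_printoptions(precision=3,suppress=True)
snap('scene','s1.png');snap('top','t1.png');s=manip.get_state()
print(s)
for n in('scene','top','wrist'):print(manip.camera_info(n))
a=cv2.imread('pics/s1.png');b=cv2.imread('pics/t1.png')
E
```

```text
pics
{'clock': 0.1, 'qpos': array([-1.305,  0.277,  1.506,  0.   ,  1.361, -0.121]), 'qd': array([ 0.002, -0.001, -0.004, -0.001,  0.   , -0.002]), 'effort': array([  0.001, -41.77 , -24.641,  -0.   ,   0.006,  -0.   ]), 'position': array([ 0.217, -0.532,  0.231]), 'ee_rot': array([-0.001,  0.981,  0.192, -0.   ]), 'contact_force': array([-0.238, -0.035,  0.568]), 'moment': array([-0.027, -0.04 , -0.028]), 'gripper_force': 0.0, 'width': 0.08513922336917465}
{'camera_matrix': array([[420.991,   0.   , 280.343],
       [  0.   , 420.991, 214.413],
       [  0.   ,   0.   ,   1.   ]]), 'eye': array([-0.012,  0.494,  0.914]), 'orientation': array([ 0.153, -0.436,  0.834, -0.302])}
{'camera_matrix': array([[466.888,   0.   , 285.341],
       [  0.   , 466.888, 205.105],
       [  0.   ,   0.   ,   1.   ]]), 'eye': array([0.321, 0.1  , 1.32 ]), 'orientation': array([ 0.063, -0.695,  0.713, -0.068])}
{'camera_matrix': array([[342.114,   0.   , 279.726],
       [  0.   , 342.114, 209.018],
       [  0.   ,   0.   ,   1.   ]]), 'tool_from_camera': array([[-0.001, -0.951, -0.31 ,  0.079],
       [ 1.   , -0.001, -0.001,  0.   ],
       [ 0.001, -0.31 ,  0.951, -0.141],
       [ 0.   ,  0.   ,  0.   ,  1.   ]])}
```

View pics/t1.png

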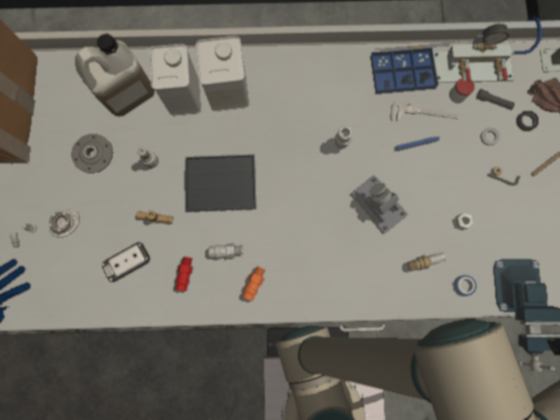

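View pics/s1.png

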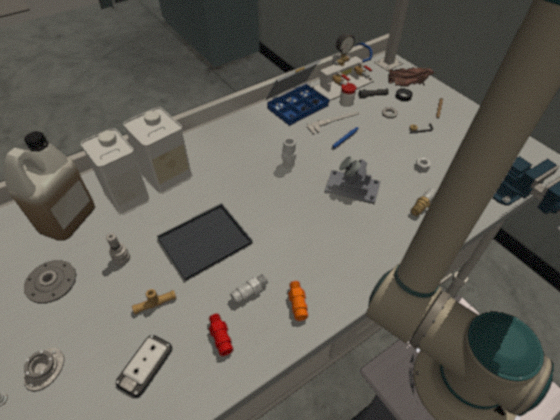

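Top view: the candidates for the coupler are the plated one at (224,251), red at (184,274), orange at (254,284), and an upright steel fitting at (148,158). I choose the plated one by the tray (220,183). The gauge is at (378,203). Next is a close crop to check the choice.

```bash
python3 - <<'E'
from h import *
b=cv2.imread('pics/t1.png')
c1=cv2.resize(b[225:275,190:260],None,fx=8,fy=8,interpolation=cv2.INTER_CUBIC)  #560x400
c2=cv2.resize(b[165:240,340:415],(400,400),interpolation=cv2.INTER_CUBIC)
cv2.imwrite('pics/c1.png',cv2.resize(np.hstack([c1[:,100:500],c2]),(800,400)))
np.set_printoptions(precision=4,suppress=True)
C=cam('top')
for n,u,v,z in [('cmid',224,251,.0185),('tray1',185,156,.015),('tray2',254,154,.015),('tray3',256,209,.015),('tray4',187,212,.015),('g',378,203,.01)]:print(n,pix2z(C,u,v,z))
E
```

```text
cmid [0.4397 0.2616 0.0185]
tray1 [0.7181 0.3743 0.015 ]
tray2 [0.7191 0.1743 0.015 ]
tray3 [0.5568 0.171  0.015 ]
tray4 [0.5532 0.3665 0.015 ]
g [ 0.566  -0.1778  0.01  ]
```

View pics/c1.png

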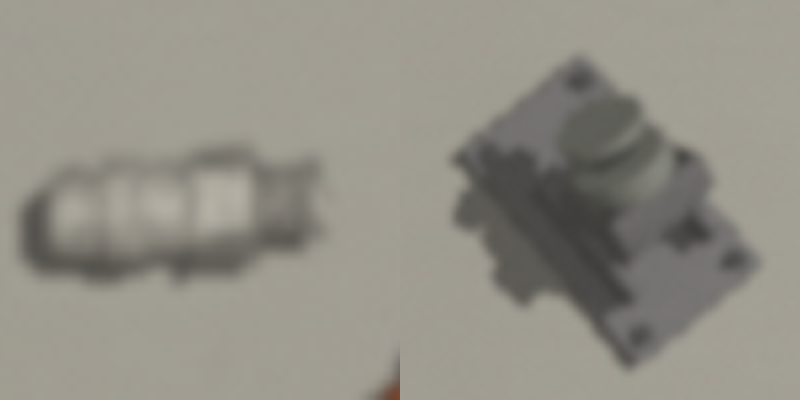

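The crop shows the plated coupler with its sleeve at the left end (207,252) and its thread at the right end (242,250), so it is the right piece. The gauge's heading is unclear from here. I'll look at it with the wrist camera on the way over.

```bash
python3 -m handwheel '[{"translation":[0.033,-0.022,-0.004],"angular":[0,0,0],"hand":0},{"translation":[0.033,-0.022,-0.004],"angular":[0,0,0],"hand":0},{"translation":[0.033,-0.022,-0.004],"angular":[0,0,0],"hand":0},{"translation":[0.033,-0.022,-0.004],"angular":[0,0,0],"hand":0},{"translation":[0.033,-0.022,-0.004],"angular":[0,0,0],"hand":0},{"translation":[0.033,-0.022,-0.004],"angular":[0,0,0],"hand":0},{"translation":[0.033,-0.022,-0.004],"angular":[0,0,0],"hand":0},{"translation":[0.033,-0.022,-0.004],"angular":[0,0,0],"hand":0},{"translation":[0.033,-0.022,-0.004],"angular":[0,0,0],"hand":0},{"translation":[0.033,-0.022,-0.004],"angular":[0,0,0],"hand":0}]' | tail -c 900
python3 - <<'E'
from h import *
import pickle
s=snap('wrist','w1.png');pickle.dump(s,open('w1.pkl','wb'));print(s['position'],s['qpos'])
a=cv2.imread('pics/w1.png');b=cv2.imread('pics/s1.png')
# compose: wrist 560x420 + scene crop of gauge
c=cv2.resize(b[150:210,320:390],(240,206),interpolation=cv2.INTER_CUBIC)
o=np.zeros((420,800,3),np.uint8);o[:,:560]=a;o[:206,560:]=c
cv2.imwrite('pics/w1c.png',o)
E
```

```text
clock: 0.93
position: [0.44, -0.2024, 0.2713]
ee_rot: [-0.0, 0.981, 0.192, -0.0]
contact_force: [1.1, 0.4, 0.4]
width: 0.0854
gripper_force: 0.0
[ 0.44000511 -0.20236478  0.27131401] [-5.74791511e-01  1.16529984e-01  1.61352275e+00 -9.11673838e-05
  1.41178491e+00  6.09336457e-01]
```

View pics/w1c.png

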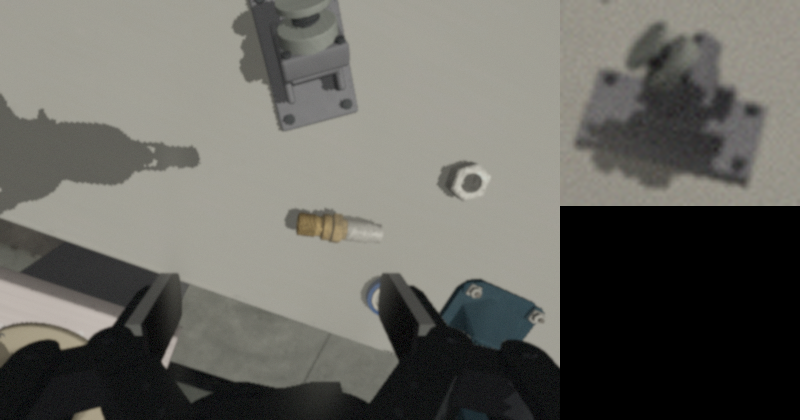

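The wrist view shows the gauge at the top edge (310,70), and the scene crop suggests the disc faces left and away. I'll go round to the far left side for a clear look.

```bash
python3 -m handwheel '[{"translation":[0.034,-0.014,-0.012],"angular":[0,0,0],"hand":0},{"translation":[0.034,-0.014,-0.012],"angular":[0,0,0],"hand":0},{"translation":[0.034,-0.014,-0.012],"angular":[0,0,0],"hand":0},{"translation":[0.034,-0.014,-0.012],"angular":[0,0,0],"hand":0},{"translation":[0.034,-0.014,-0.012],"angular":[0,0,0],"hand":0},{"translation":[0,0,0],"angular":[0,0,0],"hand":0},{"translation":[0,0,0],"angular":[0,0,0],"hand":0}]' | tail -c 900
python3 - <<'E'
from h import *
import pickle
s=snap('wrist','w2.png');pickle.dump(s,open('w2.pkl','wb'));print(s['position'],s['qpos'])
C=cam('wrist',s);p=proj(C,[.566,-.178,.05]);print(p)
a=cv2.imread('pics/w2.png');u,v=[int(x) for x in p]
u0=max(0,min(560-200,u-100));v0=max(0,min(420-150,v-75));print(u0,v0)
cv2.imwrite('pics/w2c.png',cv2.resize(a[v0:v0+150,u0:u0+200],(800,600),interpolation=cv2.INTER_CUBIC))
E
```

```text
clock: 1.57
position: [0.5716, -0.0743, 0.3309]
ee_rot: [0.0, 0.981, 0.194, -0.0]
contact_force: [-1.0, -0.2, -0.2]
width: 0.0856
gripper_force: 0.0
[ 0.57157005 -0.07426965  0.33089333] [-2.49716250e-01  2.40839046e-01  1.31224536e+00 -3.14049371e-04
  1.58878968e+00  9.31139846e-01]
[353.18518285 198.59046207]
253 123
```

View pics/w2c.png

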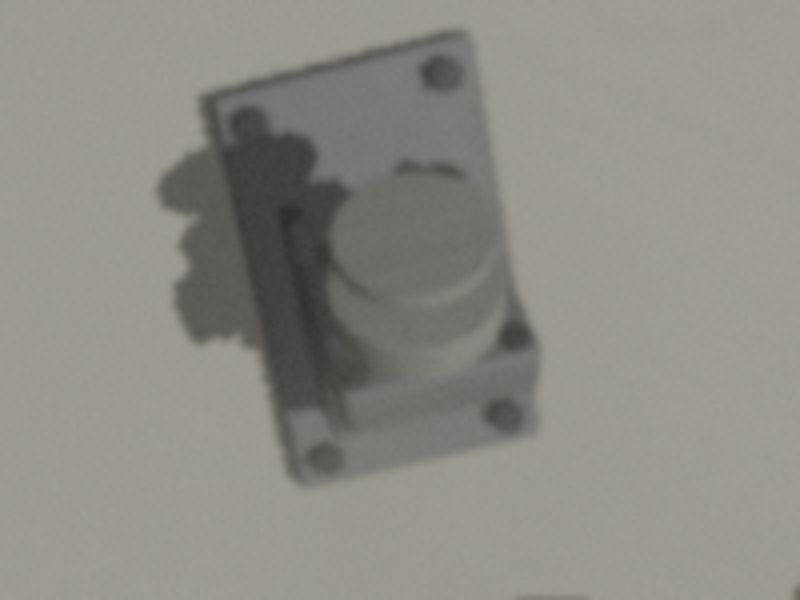

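The disc faces up in the image, which is world left and away. Its face centre is at crop (415,235). The base corners are at (468,35), (210,98), (300,478) and (537,432).

```bash
cat > fit.py <<'E'
from h import *
import pickle
from scipy.optimize import least_squares
np.set_printoptions(precision=4,suppress=True)
s=pickle.load(open('w2.pkl','rb'));C=cam('wrist',s)
f=lambda u,v:(253+u/4,123+v/4)
c=[pix2z(C,*f(*p),.01) for p in[(468,35),(210,98),(300,478),(537,432)]]
print(np.array(c)); print([np.linalg.norm(c[i]-c[(i+1)%4]) for i in range(4)])
m=np.mean(c,0);d=((c[0]+c[1])-(c[2]+c[3]));d/=np.linalg.norm(d)
yaw=np.arctan2(d[1],d[0]);print('base centre',m,'disc heading deg',np.degrees(yaw))
af=pix2z(C,*f(415,235),.09);print('anvil by pixel',af,'by base',m[:2]+.035*d[:2])
# top view check
T=cam('top')
for p in [(373.75,175.3),(349.4,194.6),(383.1,234.4),(407.5,214.1)]:print('top',pix2z(T,*p,.01))
a=pix2z(T,206.9,251.9,.0185);b=pix2z(T,242.3,250,.0185);print('coupler',a,b,np.linalg.norm(a-b),(a+b)/2)
E
python3 fit.py
```

```text
[[ 0.6497 -0.1707  0.01  ]
 [ 0.5985 -0.1002  0.01  ]
 [ 0.4842 -0.1861  0.01  ]
 [ 0.5333 -0.2579  0.01  ]]
[np.float64(0.08720665819788875), np.float64(0.14294674045568886), np.float64(0.08693598069893067), np.float64(0.1454951224233386)]
base centre [ 0.5664 -0.1787  0.01  ] disc heading deg 36.882740527153565
anvil by pixel [ 0.593  -0.1602  0.09  ] by base [ 0.5944 -0.1577]
top [ 0.6478 -0.1706  0.01  ]
top [ 0.5927 -0.0972  0.01  ]
top [ 0.4755 -0.1865  0.01  ]
top [ 0.5317 -0.2598  0.01  ]
coupler [0.4384 0.3092 0.0185] [0.4411 0.2107 0.0185] 0.09850480376172312 [0.4398 0.2599 0.0185]
```

```bash
cat > ik.py <<'E'
from h import *
import pickle
from scipy.optimize import least_squares
np.set_printoptions(precision=3,suppress=True)
lo=np.array([-2.89,-.75,.22,-1.18,.11,-2.7]);hi=np.array([2.89,2.08,2.7,4.32,2.71,2.7])
S=[([-1.305,0.2765,1.5055,0,1.361,-0.121],[.217,-.5325,.231])]+[(s['qpos'],s['position']) for s in (pickle.load(open(f,'rb')) for f in('w1.pkl','w2.pkl'))]
E=lambda a,x:R.from_euler(a,x).as_matrix()
L6=.27
def fk(q,P):
    a,h,L1,L2,d=P;A=E('z',q[0]);w=A@np.array([a+L1*np.sin(q[1])+L2*np.sin(q[1]+q[2]),d,h+L1*np.cos(q[1])+L2*np.cos(q[1]+q[2])])
    Rm=A@E('y',q[1]+q[2])@E('z',q[3])@E('y',q[4])@E('z',q[5]+np.pi/2);return Rm,w+L6*Rm[:,2]
f=lambda P:np.concatenate([fk(q,P)[1]-p for q,p in S]+[.01*(P-np.array([0,.3,.4,.4,.07]))])
P=least_squares(f,[0,.3,.4,.4,.07]).x
def ik(Rt,p,q0):
    g=lambda q:np.r_[(lambda r,t:np.r_[(t-p)*5,(R.from_matrix(r.T@Rt)).as_rotvec()])(*fk(q,P)),.0*q]
    s=least_squares(g,q0,bounds=(lo,hi));return s.x,np.abs(s.fun).max()
n=np.array([.655,.492,.574]);n/=np.linalg.norm(n);A0=np.array([.594,-.159,.09])
def pose(sign,phi,dist):  # grasp point dist along n from anvil face; tool x=sign*n
    z0=np.array([.574*.8,.574*.6,-.819]);z0-=n*(n@z0);z0/=np.linalg.norm(z0)
    z=R.from_rotvec(n*np.radians(phi)).apply(z0);x=sign*n
    return np.c_[x,np.cross(z,x),z],A0+n*dist+.019*z
if __name__=='__main__':
    print(P,[fk(q,P)[1]-p for q,p in S])
    for q0 in ([-.25,.24,1.3,0,1.6,.9],):
      for phi in (-60,-40,-20,0,20,40,60):
        for sg,d in((1,.0605),(-1,.0325)):
          best=None
          for j6 in(-2.4,-1,.5,1.6,2.5):
           for j4 in (0,3.0):
            q1=np.array(q0);q1[5]=j6;q1[3]=j4
            r=ik(*pose(sg,phi,d),q1)
            if r[1]<.01: print(phi,sg,j6,j4,r[0],r[1])
E
python3 ik.py
```

```text
[-0.007 -0.022  0.634  0.42   0.069] [array([ 0.001, -0.006, -0.001]), array([ 0.002, -0.001,  0.   ]), array([-0.008,  0.002,  0.001])]
-60 -1 -2.4 3.0 [-0.192  0.349  2.264  3.762  0.685  0.353] 1.5643472875023815e-09
-60 -1 -1 3.0 [-0.192  0.349  2.264  3.762  0.685  0.353] 5.274887505964812e-09
-60 -1 0.5 3.0 [-0.192  0.349  2.264  3.762  0.685  0.353] 1.2212022665850225e-12
-60 -1 1.6 0 [-0.192  0.349  2.264  3.762  0.685  0.353] 3.0656033267462135e-13
-60 -1 1.6 3.0 [-0.192  0.349  2.264  3.762  0.685  0.353] 5.551115123125783e-16
-60 -1 2.5 0 [-0.192  0.349  2.264  3.762  0.685  0.353] 1.0153891616404565e-10
-60 -1 2.5 3.0 [-0.192  0.349  2.264  3.762  0.685  0.353] 5.551115123125783e-16
-40 1 -2.4 3.0 [-0.301  0.269  2.122  3.285  0.144 -2.439] 4.923771206618934e-10
-40 1 -1 0 [-0.301  0.269  2.122  3.285  0.144 -2.439] 5.551115123125783e-16
-40 1 -1 3.0 [-0.301  0.269  2.122  3.285  0.144 -2.439] 4.9892357648825265e-14
-40 1 0.5 3.0 [-0.301  0.269  2.122  3.285  0.144 -2.439] 2.4261848873016577e-15
-40 -1 -1 3.0 [-0.344  0.272  2.176  3.077  0.199  0.882] 3.9690473130349346e
[... 3301 characters left out ...]
0 1 -2.4 0 [-0.544  0.746  1.365  0.693  1.967 -0.036] 1.6653345369377348e-15
60 1 -1 0 [-0.544  0.746  1.365  0.693  1.967 -0.036] 1.87960758069039e-12
60 1 -1 3.0 [-0.544  0.746  1.365  0.693  1.967 -0.036] 4.85722573273506e-16
60 1 0.5 0 [-0.544  0.746  1.365  0.693  1.967 -0.036] 3.885780586188048e-15
60 1 0.5 3.0 [-0.544  0.746  1.365  0.693  1.967 -0.036] 1.9081958235744878e-14
60 1 1.6 0 [-0.544  0.746  1.365  0.693  1.967 -0.036] 1.1488514221163122e-09
60 1 1.6 3.0 [-0.544  0.746  1.365  0.693  1.967 -0.036] 4.658426151511323e-13
60 1 2.5 0 [-0.544  0.746  1.365  0.693  1.967 -0.036] 4.806561000707029e-13
60 1 2.5 3.0 [-0.544  0.746  1.365  0.693  1.967 -0.036] 1.0522576353837611e-10
```

```bash
python3 -m handwheel '[{"translation":[0.001,-0.0372,0.01],"angular":[0,0,0],"hand":0},{"translation":[0.001,-0.0372,0.01],"angular":[0,0,0],"hand":0},{"translation":[0.001,-0.0372,0.01],"angular":[0,0,0],"hand":0},{"translation":[0.001,-0.0372,0.01],"angular":[0,0,0],"hand":0},{"translation":[0.001,-0.0372,0.01],"angular":[0,0,0],"hand":0},{"translation":[0.001,-0.0372,0.01],"angular":[0,0,0],"hand":0},{"translation":[0.001,-0.0372,0.01],"angular":[0,0,0],"hand":0},{"translation":[0.001,-0.0372,0.01],"angular":[0,0,0],"hand":0},{"translation":[0.001,-0.0372,0.01],"angular":[0,0,0],"hand":0},{"translation":[0.001,-0.0372,0.01],"angular":[0,0,0],"hand":0}]' >/dev/null
python3 -m handwheel '[{"translation":[0,0,0],"angular":[0,0,-6.93],"hand":0},{"translation":[0,0,0],"angular":[0,0,-6.93],"hand":0},{"translation":[0,0,0],"angular":[0,0,-6.93],"hand":0},{"translation":[0,0,0],"angular":[0,0,-6.93],"hand":0},{"translation":[0,0,0],"angular":[0,0,-6.93],"hand":0},{"translation":[0,0,0],"angular":[0,0,-6.93],"hand":0},{"translation":[0,0,0],"angular":[0,0,-6.93],"hand":0},{"translation":[0,0,0],"angular":[0,0,-6.93],"hand":0},{"translation":[0,0,0],"angular":[0,0,-6.93],"hand":0},{"translation":[0,0,0],"angular":[0,0,-6.93],"hand":0}]'
cat >> h.py <<'E'
def delta(p,Rt,s=None):
    "delta from current to target pose in tool axes: translation, rotvec deg"
    s=s or manip.get_state();R0=q2R(s['ee_rot']);return R0.T@(np.array(p)-s['position']),np.degrees(R.from_matrix(R0.T@Rt).as_rotvec())
def down(yaw):
    c,s_=np.cos(np.radians(yaw)),np.sin(np.radians(yaw));return np.array([[c,s_,0],[s_,-c,0],[0,0,-1.]])
E
python3 - <<'E'
from h import *
import pickle
s=snap('wrist','w3.png');pickle.dump(s,open('w3.pkl','wb'));print(s['position'],s['qpos'])
C=cam('wrist',s);p=proj(C,[.4394,.262,.0185]);print(p)
a=cv2.imread('pics/w3.png');u,v=[int(x) for x in p]
u0=max(0,min(560-160,u-80));v0=max(0,min(420-160,v-80));print(u0,v0)
cv2.imwrite('pics/w3c.png',cv2.resize(a[v0:v0+160,u0:u0+160],(600,600),interpolation=cv2.INTER_CUBIC))
E
```

```text
clock: 3.28
position: [0.4389, 0.2707, 0.2307]
ee_rot: [0.0, 0.697, 0.717, -0.001]
contact_force: [-0.0, -0.7, 0.8]
width: 0.0854
gripper_force: 0.0
[0.43891634 0.27073916 0.23066903] [ 4.18280944e-01  1.87933147e-01  1.62661306e+00 -8.05822465e-04
  1.32889248e+00  3.89110495e-01]
[280.96008111 184.81695219]
200 104
```

View pics/w3c.png

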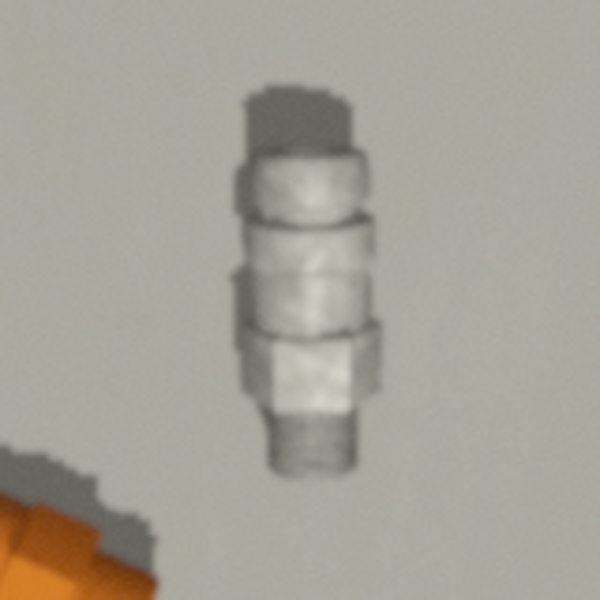

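The crop shows the plated coupler: sleeve end at (312,152), thread end at (313,475), axis straight up the image.

```bash
python3 - <<'E'
from h import *
import pickle
np.set_printoptions(precision=4,suppress=True)
s=pickle.load(open('w3.pkl','rb'));C=cam('wrist',s);f=lambda u,v:(200+u/3.75,104+v/3.75)
t=pix2z(C,*f(313,476),.030);hs=pix2z(C,*f(312,332),.036);
for z in(.008,.0185,.03):print(pix2z(C,*f(312,152),z))
print(t,hs,'hex front/thread shoulder',pix2z(C,*f(312,412),.036))
print(C[2], s['position'])
E
```

```text
[0.4406 0.303  0.008 ]
[0.4404 0.3043 0.0185]
[0.4403 0.3058 0.03  ]
[0.4435 0.2142 0.03  ] [0.4417 0.2584 0.036 ] hex front/thread shoulder [0.4425 0.2355 0.036 ]
[0.4362 0.35   0.3711] [0.4389 0.2707 0.2307]
```

```bash
python3 -m handwheel '[{"translation":[0.003,0.0026,0.034],"angular":[0,0,0],"hand":0},{"translation":[0,0,0.034],"angular":[0,0,0],"hand":0},{"translation":[0,0,0.034],"angular":[0,0,0],"hand":0},{"translation":[0,0,0.034],"angular":[0,0,0],"hand":0},{"translation":[0,0,0.034],"angular":[0,0,0],"hand":0},{"translation":[0,0,0.03],"angular":[0,0,0],"hand":0},{"translation":[0,0,0.015],"angular":[0,0,0],"hand":0},{"translation":[0,0,0.0125],"angular":[0,0,0],"hand":0},{"translation":[0,0,0],"angular":[0,0,0],"hand":0},{"translation":[0,0,0],"angular":[0,0,0],"hand":0}]' 70
python3 -m handwheel '[{"translation":[0,0,0],"angular":[0,0,0],"hand":1},{"translation":[0,0,0],"angular":[0,0,0],"hand":1},{"translation":[0,0,0],"angular":[0,0,0],"hand":1},{"translation":[0,0,0],"angular":[0,0,0],"hand":1},{"translation":[0,0,0],"angular":[0,0,0],"hand":1},{"translation":[0,0,0],"angular":[0,0,0],"hand":1},{"translation":[0,0,0],"angular":[0,0,0],"hand":1},{"translation":[0,0,0],"angular":[0,0,0],"hand":1},{"translation":[0,0,0],"angular":[0,0,0],"hand":1},{"translation":[0,0,0],"angular":[0,0,0],"hand":1}]' 70
```

```text
clock: 4.17
position: [0.4414, 0.2746, 0.0033]
ee_rot: [-0.0, 0.699, 0.715, -0.001]
contact_force: [-0.3, 0.5, 0.7]
width: 0.0853
gripper_force: 0.0
clock: 5.0
position: [0.4425, 0.2762, 0.0049]
ee_rot: [0.0, 0.698, 0.716, 0.001]
contact_force: [-1.7, 0.2, 4.3]
width: 0.0352
gripper_force: 69.2
```

```bash
python3 -m handwheel '[{"translation":[0,0,-0.01],"angular":[0,0,0],"hand":1},{"translation":[0,0,-0.025],"angular":[0,0,0],"hand":1},{"translation":[0,0,-0.035],"angular":[0,0,0],"hand":1},{"translation":[0,0,-0.035],"angular":[0,0,0],"hand":1},{"translation":[0,0,-0.035],"angular":[0,0,0],"hand":1},{"translation":[0,0,-0.035],"angular":[0,0,0],"hand":1},{"translation":[0,0,-0.03],"angular":[0,0,0],"hand":1},{"translation":[0,0,0],"angular":[0,0,0],"hand":1}]' 70
cat > plan.py <<'E'
from h import *
np.set_printoptions(precision=4,suppress=True)
def press(A,hd,gap,xend,zax=-.0136,el=35):
    h=np.array([np.cos(np.radians(hd)),np.sin(np.radians(hd)),0]);c,s=np.cos(np.radians(el)),np.sin(np.radians(el))
    n=c*h+[0,0,s];z=s*h-[0,0,c];Rt=np.c_[n,np.cross(z,n),z]
    return np.array(A)+n*(gap+xend)-zax*z,Rt
E
python3 - <<'E'
from plan import *
A=[.594,-.159,.09]
p,Rt=press(A,36.9,.05,.0632);s=manip.get_state();print(s['position'],p,delta(p,Rt,s))
print(delta(p,down(36.9),s)[1], np.array(p)-s['position'])
E
```

```text
clock: 5.67
position: [0.4452, 0.2776, 0.216]
ee_rot: [0.002, 0.698, 0.716, 0.006]
contact_force: [0.2, 0.2, -3.0]
width: 0.0346
gripper_force: 70.7
[0.4452 0.2776 0.216 ] [ 0.6744 -0.0986  0.1438] (array([-0.3824,  0.2185,  0.0729]), array([-16.1429,  31.6649,  52.9381]))
[ 0.5158 -0.6182 54.57  ] [ 0.2291 -0.3763 -0.0722]
```

```bash
python3 -m handwheel '[{"translation":[-0.0348,0.0199,0],"angular":[0,0,0],"hand":1},{"translation":[-0.0348,0.0199,0],"angular":[0,0,0],"hand":1},{"translation":[-0.0348,0.0199,0],"angular":[0,0,0],"hand":1},{"translation":[-0.0348,0.0199,0],"angular":[0,0,0],"hand":1},{"translation":[-0.0348,0.0199,0],"angular":[0,0,0],"hand":1},{"translation":[-0.0348,0.0199,0],"angular":[0,0,0],"hand":1},{"translation":[-0.0348,0.0199,0],"angular":[0,0,0],"hand":1},{"translation":[-0.0348,0.0199,0],"angular":[0,0,0],"hand":1},{"translation":[-0.0348,0.0199,0],"angular":[0,0,0],"hand":1},{"translation":[-0.0348,0.0199,0],"angular":[0,0,0],"hand":1}]' >/dev/null
python3 -m handwheel '[{"translation":[-0.0348,0.0199,0],"angular":[0,0,0],"hand":1},{"translation":[0,0,0],"angular":[0,0,6.8],"hand":1},{"translation":[0,0,0],"angular":[0,0,6.8],"hand":1},{"translation":[0,0,0],"angular":[0,0,6.8],"hand":1},{"translation":[0,0,0],"angular":[0,0,6.8],"hand":1},{"translation":[0,0,0],"angular":[0,0,6.8],"hand":1},{"translation":[0,0,0],"angular":[0,0,6.8],"hand":1},{"translation":[0,0,0],"angular":[0,0,6.8],"hand":1},{"translation":[0,0,0],"angular":[0,0,6.8],"hand":1}]'
python3 -m handwheel '[{"translation":[0,0,0],"angular":[0,7,0],"hand":1},{"translation":[0,0,0],"angular":[0,7,0],"hand":1},{"translation":[0,0,0],"angular":[0,7,0],"hand":1},{"translation":[0,0,0],"angular":[0,7,0],"hand":1},{"translation":[0,0,0],"angular":[0,7,0],"hand":1},{"translation":[0,0,0],"angular":[0,0,0],"hand":1},{"translation":[0,0,0],"angular":[0,0,0],"hand":1}]'
python3 - <<'E'
from plan import *
A=[.594,-.159,.09]
p,Rt=press(A,36.9,.05,.0632);s=manip.get_state();print(s['position'],s['qpos'],p,delta(p,Rt,s))
E
```

```text
clock: 7.25
position: [0.6697, -0.1008, 0.2075]
ee_rot: [-0.001, 0.949, 0.315, -0.001]
contact_force: [-0.5, 0.1, -2.3]
width: 0.0351
gripper_force: 70.5
clock: 7.83
position: [0.6681, -0.1018, 0.2065]
ee_rot: [-0.097, 0.906, 0.301, 0.283]
contact_force: [1.1, 0.4, -2.2]
width: 0.035
gripper_force: 70.8
[ 0.6681 -0.1018  0.2065] [-0.5513  0.3072  1.6953  0.6781  1.0119  0.0443] [ 0.6744 -0.0986  0.1438] (array([-0.0301,  0.0016,  0.0554]), array([-0.2329,  0.2446, -0.1633]))
```

```bash
python3 -m handwheel '[{"translation":[-0.008,0.0006,0.0185],"angular":[0,0,0],"hand":1},{"translation":[-0.011,0.0005,0.0185],"angular":[0,0,0],"hand":1},{"translation":[-0.011,0.0005,0.0184],"angular":[0,0,0],"hand":1},{"translation":[0,0,0],"angular":[0,0,0],"hand":1},{"translation":[0,0,0],"angular":[0,0,0],"hand":1}]'
python3 - <<'E'
from plan import *
import pickle
s=snap('wrist','w4.png');pickle.dump(s,open('w4.pkl','wb'));snap('scene','s4.png')
p,Rt=press([.594,-.159,.09],36.9,.05,.0632);print(delta(p,Rt,s))
a=cv2.imread('pics/w4.png');b=cv2.imread('pics/s4.png')
C=cam('scene');u,v=[int(x) for x in proj(C,[.62,-.14,.1])];print(u,v)
o=np.zeros((600,800,3),np.uint8);o[:600,:400]=cv2.resize(a[60:360,180:380],(400,600),interpolation=cv2.INTER_CUBIC)
o[:400,400:]=cv2.resize(b[v-40:v+40,u-40:u+40],(400,400),interpolation=cv2.INTER_CUBIC);cv2.imwrite('pics/c4.png',o)
E
```

```text
clock: 8.25
position: [0.6781, -0.0968, 0.1458]
ee_rot: [-0.096, 0.904, 0.304, 0.284]
contact_force: [0.8, 0.4, -3.4]
width: 0.0352
gripper_force: 70.7
(array([-0.0044, -0.0008, -0.0007]), array([-0.2316,  0.0851,  0.1929]))
334 157
```

View pics/c4.png

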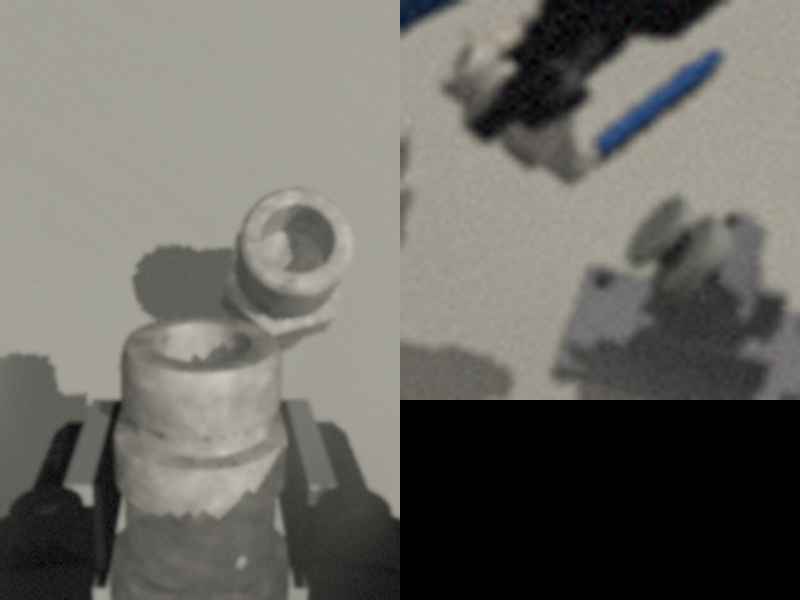

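The wrist view shows the sleeve held between the fingers, with the hex adapter beyond it and clear. In the scene crop the thread end is at (575,165) and the disc face at (657,232). I'll compare both with the model's predictions.

```bash
python3 - <<'E'
from plan import *
import pickle
s=pickle.load(open('w4.pkl','rb'));Rt=q2R(s['ee_rot']);C=cam('scene')
f=lambda p:(np.array(proj(C,p))-[294,117])*5+[400,0]
for n,t in(('thread',[-.0632,0,-.0136]),('sleeve',[.0298,0,-.0136])):
    P=s['position']+Rt@np.array(t);print(n,P,f(P))
    if n=='thread':
        print('rim',np.array([f(P+Rt@np.array([0,.0135*np.cos(a),.0135*np.sin(a)])) for a in np.linspace(0,6.28,9)[:-1]]).round(0).tolist())
A=np.array([.594,-.159,.09]);print('disc',f(A))
n=Rt[:,0];r=[]
print('rim',np.array([f(A+Rt@np.array([0,.024*np.cos(a),.024*np.sin(a)])) for a in np.linspace(0,6.28,9)[:-1]]).round(0).tolist())
W=cam('wrist',s);g=lambda p:(np.array(proj(W,p))-[180,60])*2
print('sleeve wrist',g(s['position']+Rt@np.array([.0298,0,-.0136])))
for x in(.025,.03,.035):print(x,g(s['position']+Rt@np.array([x,0,-.0136-.0185])),g(s['position']+Rt@np.array([x,0.0185,-.0136])),g(s['position']+Rt@np.array([x,-0.0185,-.0136])))
E
```

```text
thread [ 0.6305 -0.1328  0.1207] [582.2851 171.7938]
rim [[588.0, 156.0], [575.0, 169.0], [567.0, 184.0], [567.0, 191.0], [577.0, 187.0], [589.0, 174.0], [598.0, 160.0], [597.0, 152.0]]
sleeve [ 0.6913 -0.0868  0.174 ] [456.0575  68.5995]
disc [653.7411 231.0296]
rim [[663.0, 204.0], [641.0, 226.0], [626.0, 251.0], [627.0, 265.0], [644.0, 259.0], [667.0, 237.0], [682.0, 211.0], [680.0, 197.0]]
sleeve wrist [200.4219 328.3378]
0.025 [200.5755 390.9798] [292.3382 350.5795] [108.5569 350.7877]
0.03 [200.5537 364.7638] [293.3613 327.2893] [107.493 327.503]
0.035 [200.5313 337.8552] [294.408  303.4641] [106.4047 303.6834]
```

Model and picture agree within 1–3 mm. Approaching to about 8 mm from the disc.

```bash
python3 -m handwheel '[{"translation":[-0.015,-0.0008,-0.0007],"angular":[0,0,0],"hand":1},{"translation":[-0.015,0,0],"angular":[0,0,0],"hand":1},{"translation":[-0.012,0,0],"angular":[0,0,0],"hand":1},{"translation":[0,0,0],"angular":[0,0,0],"hand":1},{"translation":[0,0,0],"angular":[0,0,0],"hand":1},{"translation":[0,0,0],"angular":[0,0,0],"hand":1}]'
cat > fs.py <<'E'
from plan import *
import sys,time
A=np.array([.594,-.159,.09]);xe=float(sys.argv[1]);S=[]
for i in range(int(sys.argv[2]) if len(sys.argv)>2 else 1):
    if i: manip.get_image('wrist')
    S.append(manip.get_state())
s=S[-1];p,Rt=press(A,36.9,0,xe);F=np.mean([x['contact_force'] for x in S],0);d,r=delta(p,Rt,s)
print('t',s['clock'],'gap(model) mm',-d[0]*1e3,'lat',d[1:]*1e3,'rot',r,'F.n',F@Rt[:,0],'F tool',Rt.T@F,[round(float(x['contact_force']@Rt[:,0]),2) for x in S], 'w',s['width'])
E
python3 fs.py .0632 5
```

```text
clock: 8.85
position: [0.6505, -0.1187, 0.1245]
ee_rot: [-0.095, 0.904, 0.303, 0.286]
contact_force: [0.3, -0.2, -2.5]
width: 0.0347
gripper_force: 70.7
t 9.05 gap(model) mm 12.620202945268922 lat [-0.8981  1.4408] rot [-0.0466 -0.0337  0.2082] F.n -1.257153936416129 F tool [-1.2572 -0.2471  2.168 ] [-1.35, -1.1, -1.56, -1.07, -1.2] w 0.03469182679041515
```

```bash
python3 -m handwheel '[{"translation":[-0.003,-0.0008,0.0014],"angular":[0,0,0],"hand":1},{"translation":[-0.003,0,0],"angular":[0,0,0],"hand":1},{"translation":[-0.003,0,0],"angular":[0,0,0],"hand":1},{"translation":[0,0,0],"angular":[0,0,0],"hand":1},{"translation":[0,0,0],"angular":[0,0,0],"hand":1}]' | head -1
python3 fs.py .0632 3
python3 -m handwheel '[{"translation":[-0.002,0,0],"angular":[0,0,0],"hand":1},{"translation":[-0.002,0,0],"angular":[0,0,0],"hand":1},{"translation":[0,0,0],"angular":[0,0,0],"hand":1},{"translation":[0,0,0],"angular":[0,0,0],"hand":1},{"translation":[0,0,0],"angular":[0,0,0],"hand":1}]' | head -1
python3 fs.py .0632 3
```

```text
clock: 9.47
t 9.5667 gap(model) mm 2.5395750207251053 lat [ 0.0602 -0.2785] rot [-0.0844 -0.0018  0.1167] F.n -1.6500760866585171 F tool [-1.6501  0.1381  1.9131] [-1.2, -1.53, -2.21] w 0.03505329415047398
clock: 9.98
t 10.0833 gap(model) mm -0.8758591533828473 lat [-0.0708 -0.1267] rot [-0.0575 -0.0346  0.1525] F.n 2.4041795404111523 F tool [2.4042 0.6556 1.9094] [2.21, 1.91, 3.09] w 0.03498410526174519
```

Contact came where the model expected it. Pressing about 6 mm more.

```bash
python3 -m handwheel '[{"translation":[-0.002,0,0],"angular":[0,0,0],"hand":1},{"translation":[-0.002,0,0],"angular":[0,0,0],"hand":1},{"translation":[-0.0015,0,0],"angular":[0,0,0],"hand":1},{"translation":[0,0,0],"angular":[0,0,0],"hand":1},{"translation":[0,0,0],"angular":[0,0,0],"hand":1},{"translation":[0,0,0],"angular":[0,0,0],"hand":1}]' | head -1
python3 fs.py .0632 4
```

```text
clock: 10.58
t 10.7333 gap(model) mm -6.3005351991973875 lat [-0.0665 -0.1034] rot [-0.0639 -0.0576  0.1282] F.n 4.4650531473875565 F tool [4.4651 0.3276 2.0271] [4.28, 4.89, 4.19, 4.49] w 0.0348512527003638
```

```bash
python3 -m handwheel '[{"translation":[-0.001,0,0],"angular":[0,0,0],"hand":1},{"translation":[0,0,0],"angular":[0,0,0],"hand":1},{"translation":[0,0,0],"angular":[0,0,0],"hand":1},{"translation":[0,0,0],"angular":[0,0,0],"hand":1},{"translation":[0,0,0],"angular":[0,0,0],"hand":1},{"translation":[0,0,0],"angular":[0,0,0],"hand":1},{"translation":[0,0,0],"angular":[0,0,0],"hand":1},{"translation":[0,0,0],"angular":[0,0,0],"hand":1},{"translation":[0,0,0],"angular":[0,0,0],"hand":1},{"translation":[0,0,0],"angular":[0,0,0],"hand":1}]' | head -1
python3 fs.py .0632 6
python3 -m handwheel '[{"translation":[0,0,0],"angular":[0,0,0],"hand":1},{"translation":[0,0,0],"angular":[0,0,0],"hand":1},{"translation":[0,0,0],"angular":[0,0,0],"hand":1},{"translation":[0,0,0],"angular":[0,0,0],"hand":1}]' | head -1
python3 fs.py .0632 4
```

```text
clock: 11.57
t 11.8167 gap(model) mm -7.114074679971909 lat [-0.0908 -0.0864] rot [-0.0631 -0.074   0.1263] F.n 4.804608345891073 F tool [4.8046 0.4969 2.1902] [4.51, 5.04, 5.05, 4.53, 4.21, 5.48] w 0.03495174631968972
clock: 12.15
t 12.3 gap(model) mm -7.137724954458425 lat [-0.0726 -0.0759] rot [-0.063  -0.0723  0.1268] F.n 5.467707855491496 F tool [5.4677 0.3268 2.2981] [5.65, 5.01, 5.3, 5.92] w 0.03493558557565255
```

```bash
python3 -m handwheel '[{"translation":[0.003,0,0],"angular":[0,0,0],"hand":1},{"translation":[0.005,0,0],"angular":[0,0,0],"hand":1},{"translation":[0.015,0,0],"angular":[0,0,0],"hand":1},{"translation":[0.02,0,0],"angular":[0,0,0],"hand":1},{"translation":[0.02,0,-0.02],"angular":[0,0,0],"hand":1},{"translation":[0,0,-0.035],"angular":[0,0,0],"hand":1},{"translation":[0,0,-0.03],"angular":[0,0,0],"hand":1}]'
python3 -m handwheel '[{"translation":[0,0,0],"angular":[0,-7,0],"hand":1},{"translation":[0,0,0],"angular":[0,-7,0],"hand":1},{"translation":[0,0,0],"angular":[0,-7,0],"hand":1},{"translation":[0,0,0],"angular":[0,-7,0],"hand":1},{"translation":[0,0,0],"angular":[0,-7,0],"hand":1},{"translation":[0,0,0],"angular":[0,0,0],"hand":1},{"translation":[0,0,0],"angular":[0,0,0],"hand":1}]'
python3 - <<'E'
from plan import *
s=manip.get_state();print(s['qpos'],delta([.48,.05,.1],down(36.9),s))
E
```

```text
clock: 12.88
position: [0.6375, -0.1248, 0.2157]
ee_rot: [-0.096, 0.904, 0.304, 0.283]
contact_force: [0.9, -1.3, -2.8]
width: 0.035
gripper_force: 70.7
clock: 13.47
position: [0.6389, -0.124, 0.2144]
ee_rot: [-0.001, 0.948, 0.319, -0.001]
contact_force: [0.8, -1.1, -3.1]
width: 0.0348
gripper_force: 70.8
[-0.2986  0.4002  1.358   0.0002  1.3852  0.6222] (array([-0.0211, -0.2345,  0.1148]), array([-0.0928,  0.0547,  0.3389]))
```

```bash
python3 -m handwheel '[{"translation":[-0.0035,-0.039,0],"angular":[0,0,0],"hand":1},{"translation":[-0.0035,-0.039,0],"angular":[0,0,0],"hand":1},{"translation":[-0.0035,-0.039,0],"angular":[0,0,0],"hand":1},{"translation":[-0.0035,-0.039,0.02],"angular":[0,0,0],"hand":1},{"translation":[-0.0035,-0.039,0.02],"angular":[0,0,0],"hand":1},{"translation":[-0.0035,-0.039,0.02],"angular":[0,0,0],"hand":1},{"translation":[0,0,0.04],"angular":[0,0,0],"hand":1},{"translation":[0,0,0.04],"angular":[0,0,0],"hand":1},{"translation":[0,0,0.035],"angular":[0,0,0],"hand":1},{"translation":[0,0,0.015],"angular":[0,0,0],"hand":1}]'
python3 -m handwheel '[{"translation":[0,0,0.006],"angular":[0,0,0],"hand":1},{"translation":[0,0,0.004],"angular":[0,0,0],"hand":1},{"translation":[0,0,0],"angular":[0,0,0],"hand":1},{"translation":[0,0,0],"angular":[0,0,0],"hand":1},{"translation":[0,0,0],"angular":[0,0,0],"hand":1}]'
python3 - <<'E'
from plan import *
s=manip.get_state();print(s['qpos'],s['position'],delta(s['position'],down(36.9),s))
E
```

```text
clock: 14.3
position: [0.4796, 0.0433, 0.0256]
ee_rot: [-0.002, 0.948, 0.317, -0.003]
contact_force: [-0.9, -0.4, -3.3]
width: 0.0353
gripper_force: 70.9
clock: 14.72
position: [0.4863, 0.044, 0.0206]
ee_rot: [0.001, 0.948, 0.318, 0.002]
contact_force: [0.8, 0.0, -2.3]
width: 0.0351
gripper_force: 70.9
[-0.0525  0.3667  1.9857  0.      0.7858  0.872 ] [0.4863 0.044  0.0206] (array([0., 0., 0.]), array([ 0.1204, -0.1456,  0.1296]))
```

```bash
python3 -m handwheel '[{"translation":[0,0,0.004],"angular":[0,0,0],"hand":1},{"translation":[0,0,0.004],"angular":[0,0,0],"hand":1},{"translation":[0,0,0.003],"angular":[0,0,0],"hand":1},{"translation":[0,0,0.002],"angular":[0,0,0],"hand":1},{"translation":[0,0,0],"angular":[0,0,0],"hand":1},{"translation":[0,0,0],"angular":[0,0,0],"hand":1},{"translation":[0,0,0],"angular":[0,0,0],"hand":1}]'
python3 -m handwheel '[{"translation":[0,0,0.001],"angular":[0,0,0],"hand":1},{"translation":[0,0,0.001],"angular":[0,0,0],"hand":1},{"translation":[0,0,0],"angular":[0,0,0],"hand":1},{"translation":[0,0,0],"angular":[0,0,0],"hand":1}]'
```

```text
clock: 15.3
position: [0.4852, 0.0444, 0.0062]
ee_rot: [0.0, 0.948, 0.318, -0.0]
contact_force: [0.3, -0.1, -3.0]
width: 0.0348
gripper_force: 70.9
clock: 15.63
position: [0.4855, 0.0444, 0.005]
ee_rot: [0.0, 0.948, 0.318, 0.0]
contact_force: [-1.6, 0.0, 5.7]
width: 0.035
gripper_force: 72.1
```

```bash
python3 -m handwheel '[{"translation":[0,0,-0.001],"angular":[0,0,0],"hand":0},{"translation":[0,0,0],"angular":[0,0,0],"hand":0},{"translation":[0,0,0],"angular":[0,0,0],"hand":0},{"translation":[0,0,0],"angular":[0,0,0],"hand":0},{"translation":[0,0,0],"angular":[0,0,0],"hand":0},{"translation":[0,0,0],"angular":[0,0,0],"hand":0},{"translation":[0,0,-0.01],"angular":[0,0,0],"hand":0},{"translation":[0,0,-0.035],"angular":[0,0,0],"hand":0},{"translation":[0,0,-0.04],"angular":[0,0,0],"hand":0},{"translation":[0,0,-0.04],"angular":[0,0,0],"hand":0}]'
python3 -m handwheel '[{"translation":[0,0,0],"angular":[0,0,-7],"hand":0},{"translation":[0,0,0],"angular":[0,0,-7],"hand":0},{"translation":[0,0,0],"angular":[0,0,-7],"hand":0},{"translation":[0,0,0],"angular":[0,0,-7],"hand":0},{"translation":[0,0,0],"angular":[0,0,-7],"hand":0},{"translation":[0,0,0],"angular":[0,0,-7],"hand":0},{"translation":[0,0,0],"angular":[0,0,-7],"hand":0},{"translation":[0,0,0],"angular":[0,0,-7],"hand":0},{"translation":[0,0,0],"angular":[0,0,-7],"hand":0},{"translation":[0,0,0],"angular":[0,0,-7],"hand":0}]'|head -1
python3 -m handwheel '[{"translation":[0,0,0],"angular":[0,0,-7],"hand":0},{"translation":[0,0,0],"angular":[0,0,-7],"hand":0},{"translation":[0,0,0],"angular":[0,0,-7],"hand":0},{"translation":[0,0,0],"angular":[0,0,-7],"hand":0},{"translation":[0,0,0],"angular":[0,0,-7],"hand":0},{"translation":[0,0,0],"angular":[0,0,-7],"hand":0},{"translation":[0,0,0],"angular":[0,0,-7],"hand":0},{"translation":[0,0,0],"angular":[0,0,-7],"hand":0},{"translation":[0,0,0],"angular":[0,0,-7],"hand":0},{"translation":[0,0,0],"angular":[0,0,-7],"hand":0}]'|head -1
python3 -m handwheel '[{"translation":[0,0,0],"angular":[0,0,-7],"hand":0},{"translation":[0,0,0],"angular":[0,0,-7],"hand":0},{"translation":[0,0,0],"angular":[0,0,-7],"hand":0},{"translation":[0,0,0],"angular":[0,0,-7],"hand":0},{"translation":[0,0,0],"angular":[0,0,-7],"hand":0},{"translation":[0,0,0],"angular":[0,0,-5],"hand":0},{"translation":[0,0,0],"angular":[0,0,0],"hand":0},{"translation":[0,0,0],"angular":[0,0,0],"hand":0},{"translation":[0,0,0],"angular":[0,0,0],"hand":0}]'
python3 - <<'E'
from plan import *
import pickle
s=snap('wrist','w5.png');pickle.dump(s,open('w5.pkl','wb'));print(s['qpos'],s['position'],delta([.4855,.0444,.005],down(-143.1),s))
C=cam('wrist',s);h=np.array([np.cos(np.radians(36.9)),np.sin(np.radians(36.9)),0])
for t in(.0298,-.0632):print(proj(C,np.array([.4855,.0444,.0186])+h*t))
E
```

```text
clock: 16.47
position: [0.4841, 0.0444, 0.131]
ee_rot: [-0.0, 0.948, 0.318, -0.001]
contact_force: [1.9, -0.1, 0.3]
width: 0.0855
gripper_force: 0.0
clock: 17.3
clock: 18.13
clock: 18.88
position: [0.485, 0.0443, 0.1302]
ee_rot: [-0.0, -0.317, 0.948, -0.0]
contact_force: [1.0, 0.0, 0.6]
width: 0.0856
gripper_force: 0.0
[-0.0517  0.2276  1.8453 -0.0001  1.0689 -2.2674] [0.485  0.0443 0.1302] (array([-0.0004, -0.0002,  0.1252]), array([ 0.0002, -0.0085,  0.0498]))
[279.1355 242.4412]
[279.0522 122.944 ]
```

View pics/w5.png

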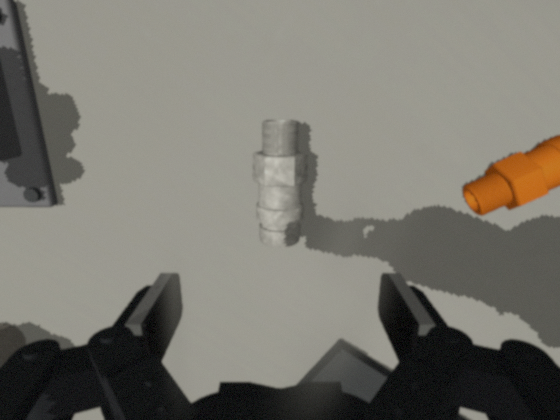

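The coupler lies undisturbed where expected: thread end at (280,119), sleeve end at (279,246). Regrasping from the other side.

```bash
python3 -m handwheel '[{"translation":[0.002,0,0.03],"angular":[0,0,0],"hand":0},{"translation":[0,0,0.035],"angular":[0,0,0],"hand":0},{"translation":[0,0,0.03],"angular":[0,0,0],"hand":0},{"translation":[0,0,0.02],"angular":[0,0,0],"hand":0},{"translation":[0,0,0.01],"angular":[0,0,0],"hand":0},{"translation":[0,0,0],"angular":[0,0,0],"hand":0},{"translation":[0,0,0],"angular":[0,0,0],"hand":0}]' 70
python3 -m handwheel '[{"translation":[0,0,0],"angular":[0,0,0],"hand":1},{"translation":[0,0,0],"angular":[0,0,0],"hand":1},{"translation":[0,0,0],"angular":[0,0,0],"hand":1},{"translation":[0,0,0],"angular":[0,0,0],"hand":1},{"translation":[0,0,0],"angular":[0,0,0],"hand":1},{"translation":[0,0,0],"angular":[0,0,0],"hand":1},{"translation":[0,0,0],"angular":[0,0,0],"hand":1},{"translation":[0,0,0],"angular":[0,0,0],"hand":1},{"translation":[0,0,0],"angular":[0,0,0],"hand":1}]' 70
```

```text
clock: 19.52
position: [0.4833, 0.0431, 0.0049]
ee_rot: [-0.001, -0.318, 0.948, 0.0]
contact_force: [-0.2, -0.4, 0.2]
width: 0.0855
gripper_force: 0.0
clock: 20.27
position: [0.4844, 0.043, 0.0065]
ee_rot: [0.001, -0.318, 0.948, -0.001]
contact_force: [-0.8, -0.2, 6.3]
width: 0.035
gripper_force: 69.1
```

```bash
python3 -m handwheel '[{"translation":[0,0,-0.01],"angular":[0,0,0],"hand":1},{"translation":[0,0,-0.03],"angular":[0,0,0],"hand":1},{"translation":[0,0,-0.01],"angular":[0,0,7],"hand":1},{"translation":[0,0,-0.01],"angular":[0,0,7],"hand":1},{"translation":[0,0,-0.01],"angular":[0,0,7],"hand":1},{"translation":[0,0,-0.01],"angular":[0,0,7],"hand":1},{"translation":[0,0,-0.01],"angular":[0,0,7],"hand":1},{"translation":[0,0,-0.01],"angular":[0,0,7],"hand":1},{"translation":[0,0,-0.01],"angular":[0,0,7],"hand":1},{"translation":[0,0,-0.01],"angular":[0,0,7],"hand":1}]' 70|head -1
python3 -m handwheel '[{"translation":[0,0,-0.01],"angular":[0,0,7],"hand":1},{"translation":[0,0,-0.01],"angular":[0,0,7],"hand":1},{"translation":[0,0,-0.01],"angular":[0,0,7],"hand":1},{"translation":[0,0,-0.01],"angular":[0,0,7],"hand":1},{"translation":[0,0,-0.01],"angular":[0,0,7],"hand":1},{"translation":[0,0,-0.01],"angular":[0,0,7],"hand":1},{"translation":[0,0,-0.01],"angular":[0,0,7],"hand":1},{"translation":[0,0,-0.01],"angular":[0,0,7],"hand":1},{"translation":[0,0,0],"angular":[0,0,7],"hand":1},{"translation":[0,0,0],"angular":[0,0,7],"hand":1}]'|head -1
python3 -m handwheel '[{"translation":[0,0,0],"angular":[0,0,7],"hand":1},{"translation":[0,0,0],"angular":[0,0,7],"hand":1},{"translation":[0,0,0],"angular":[0,0,7],"hand":1},{"translation":[0,0,0],"angular":[0,0,7],"hand":1},{"translation":[0,0,0],"angular":[0,0,7],"hand":1},{"translation":[0,0,0],"angular":[0,0,7],"hand":1},{"translation":[0,0,0],"angular":[0,0,7],"hand":1},{"translation":[0,0,0],"angular":[0,0,5],"hand":1}]'
python3 - <<'E'
from plan import *
s=manip.get_state();p,Rt=press([.594,-.159,.09],36.9,.05,.031,-.012);print(s['qpos'],p,delta(p,Rt,s))
E
```

```text
clock: 21.1
clock: 21.93
clock: 22.6
position: [0.4827, 0.0432, 0.2049]
ee_rot: [-0.0, 0.949, 0.315, -0.001]
contact_force: [0.0, -0.2, -2.4]
width: 0.035
gripper_force: 70.4
[-0.0544  0.158   1.7313 -0.0001  1.2534  0.8751] [ 0.6526 -0.115   0.1266] (array([0.0415, 0.2284, 0.0781]), array([ 0.0126, 35.0539, -0.162 ]))
```

```bash
python3 -m handwheel '[{"translation":[0.011,0.038,0],"angular":[0,0,0],"hand":1},{"translation":[0.011,0.038,0],"angular":[0,0,0],"hand":1},{"translation":[0.011,0.038,0],"angular":[0,0,0],"hand":1},{"translation":[0.011,0.038,0],"angular":[0,0,0],"hand":1},{"translation":[0.011,0.038,0],"angular":[0,0,0],"hand":1},{"translation":[0.011,0.038,0],"angular":[0,0,0],"hand":1},{"translation":[0,0,0],"angular":[0,7,0],"hand":1},{"translation":[0,0,0],"angular":[0,7,0],"hand":1},{"translation":[0,0,0],"angular":[0,7,0],"hand":1},{"translation":[0,0,0],"angular":[0,7,0],"hand":1}]'|head -1
python3 -m handwheel '[{"translation":[0,0,0],"angular":[0,7,0],"hand":1},{"translation":[0,0,0],"angular":[0,0,0],"hand":1},{"translation":[0,0,0],"angular":[0,0,0],"hand":1}]'
python3 - <<'E'
from plan import *
s=manip.get_state();p,Rt=press([.594,-.159,.09],36.9,.05,.031,-.012);print(s['qpos'],p,delta(p,Rt,s))
E
```

```text
clock: 23.43
clock: 23.68
position: [0.6713, -0.0999, 0.2034]
ee_rot: [-0.096, 0.905, 0.301, 0.283]
contact_force: [0.2, -0.3, -2.7]
width: 0.0348
gripper_force: 70.9
[-0.5453  0.3126  1.6958  0.6805  1.0033  0.0443] [ 0.6526 -0.115   0.1266] (array([-0.0635,  0.0012,  0.0493]), array([-0.1951,  0.2314, -0.1418]))
```

```bash
python3 -m handwheel '[{"translation":[-0.01,0.0006,0.025],"angular":[0,0,0],"hand":1},{"translation":[-0.02,0.0006,0.024],"angular":[0,0,0],"hand":1},{"translation":[-0.02,0,0],"angular":[0,0,0],"hand":1},{"translation":[-0.02,0,0],"angular":[0,0,0],"hand":1},{"translation":[-0.015,0,0],"angular":[0,0,0],"hand":1},{"translation":[-0.008,0,0],"angular":[0,0,0],"hand":1},{"translation":[0,0,0],"angular":[0,0,0],"hand":1},{"translation":[0,0,0],"angular":[0,0,0],"hand":1},{"translation":[0,0,0],"angular":[0,0,0],"hand":1}]'
sed -i 's/press(A,36.9,0,xe)/press(A,36.9,0,xe,float(sys.argv[3]))/' fs.py
python3 fs.py .031 5 -.012
python3 - <<'E'
from plan import *
snap('scene','s6.png');b=cv2.imread('pics/s6.png');C=cam('scene');u,v=[int(x) for x in proj(C,[.62,-.14,.1])]
cv2.imwrite('pics/c6.png',cv2.resize(b[v-40:v+40,u-40:u+40],(600,600),interpolation=cv2.INTER_CUBIC))
E
```

```text
clock: 24.43
position: [0.6375, -0.1288, 0.1131]
ee_rot: [-0.095, 0.904, 0.304, 0.286]
contact_force: [-0.2, 0.3, -2.9]
width: 0.035
gripper_force: 70.7
t 24.6333 gap(model) mm 24.722436556495012 lat [-1.4564  0.4722] rot [-0.0527 -0.0212  0.2168] F.n -1.5035184176972156 F tool [-1.5035 -0.0476  2.1461] [-1.67, -1.12, -1.7, -1.16, -1.87] w 0.0345620979534963
```

View pics/c6.png

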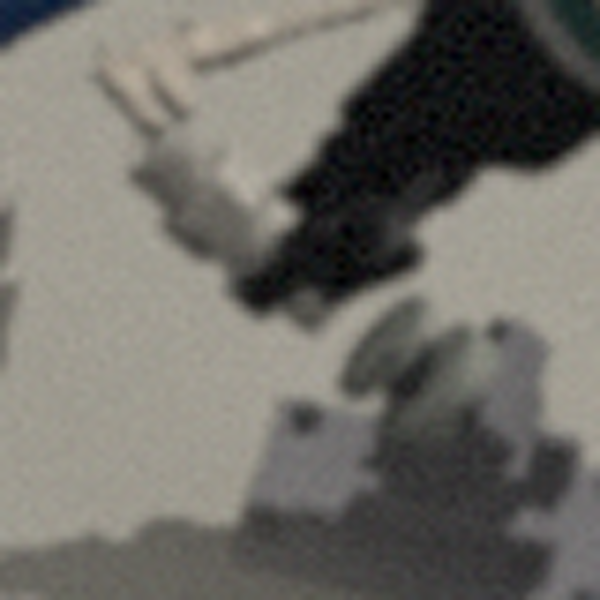

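The thread now points outward, and the sleeve end at (318,305) lines up with the disc at (383,347). Approaching.

```bash
python3 -m handwheel '[{"translation":[-0.007,-0.0014,0.0005],"angular":[0,0,-0.2],"hand":1},{"translation":[-0.007,0,0],"angular":[0,0,0],"hand":1},{"translation":[-0.004,0,0],"angular":[0,0,0],"hand":1},{"translation":[0,0,0],"angular":[0,0,0],"hand":1},{"translation":[0,0,0],"angular":[0,0,0],"hand":1},{"translation":[0,0,0],"angular":[0,0,0],"hand":1}]'|head -1
python3 fs.py .031 4 -.012
```

```text
clock: 25.18
t 25.3333 gap(model) mm 5.952459137110162 lat [-0.0715 -0.17  ] rot [-0.0726 -0.0119  0.3428] F.n -1.0875785352681158 F tool [-1.0876  0.1734  2.1122] [-0.77, -1.46, -1.46, -0.65] w 0.03491836279827166
```

```bash
python3 -m handwheel '[{"translation":[-0.002,0,0],"angular":[0,0,0.3],"hand":1},{"translation":[-0.002,0,0],"angular":[0,0,0],"hand":1},{"translation":[0,0,0],"angular":[0,0,0],"hand":1},{"translation":[0,0,0],"angular":[0,0,0],"hand":1},{"translation":[0,0,0],"angular":[0,0,0],"hand":1}]'|head -1
python3 fs.py .031 3 -.012
python3 -m handwheel '[{"translation":[-0.002,0,0],"angular":[0,0,0],"hand":1},{"translation":[-0.002,0,0],"angular":[0,0,0],"hand":1},{"translation":[0,0,0],"angular":[0,0,0],"hand":1},{"translation":[0,0,0],"angular":[0,0,0],"hand":1},{"translation":[0,0,0],"angular":[0,0,0],"hand":1}]'|head -1
python3 fs.py .031 4 -.012
```

```text
clock: 25.75
t 25.85 gap(model) mm 1.8180914394063057 lat [ 0.0903 -0.2164] rot [-0.0835 -0.0013  0.0399] F.n -1.379832351636911 F tool [-1.3798 -0.194   1.9452] [-0.77, -1.47, -1.9] w 0.034712107443169646
clock: 26.27
t 26.4167 gap(model) mm -1.8929680295129232 lat [-0.0287 -0.1219] rot [-0.069  -0.0246  0.0439] F.n 1.3555796209626458 F tool [ 1.3556 -0.0862  1.7725] [0.45, 1.33, 2.07, 1.57] w 0.03486449498196647
```

```bash
python3 -m handwheel '[{"translation":[-0.002,0,0],"angular":[0,0,0],"hand":1},{"translation":[-0.002,0,0],"angular":[0,0,0],"hand":1},{"translation":[-0.001,0,0],"angular":[0,0,0],"hand":1},{"translation":[0,0,0],"angular":[0,0,0],"hand":1},{"translation":[0,0,0],"angular":[0,0,0],"hand":1},{"translation":[0,0,0],"angular":[0,0,0],"hand":1}]' | head -1
python3 fs.py .031 5 -.012
```

```text
clock: 26.92
t 27.1167 gap(model) mm -7.047392065472688 lat [-0.012  -0.1398] rot [-0.0705 -0.0134  0.0417] F.n 4.332851632519418 F tool [4.3329 0.4783 1.6443] [5.23, 4.4, 3.52, 4.31, 4.2] w 0.035177062959299975
```

```bash
python3 -m handwheel '[{"translation":[-0.001,0,0],"angular":[0,0,0],"hand":1},{"translation":[-0.001,0,0],"angular":[0,0,0],"hand":1},{"translation":[0,0,0],"angular":[0,0,0],"hand":1},{"translation":[0,0,0],"angular":[0,0,0],"hand":1},{"translation":[0,0,0],"angular":[0,0,0],"hand":1},{"translation":[0,0,0],"angular":[0,0,0],"hand":1},{"translation":[0,0,0],"angular":[0,0,0],"hand":1},{"translation":[0,0,0],"angular":[0,0,0],"hand":1},{"translation":[0,0,0],"angular":[0,0,0],"hand":1},{"translation":[0,0,0],"angular":[0,0,0],"hand":1}]' | head -1
python3 fs.py .031 6 -.012
python3 -m handwheel '[{"translation":[0,0,0],"angular":[0,0,0],"hand":1},{"translation":[0,0,0],"angular":[0,0,0],"hand":1},{"translation":[0,0,0],"angular":[0,0,0],"hand":1},{"translation":[0,0,0],"angular":[0,0,0],"hand":1}]' | head -1
python3 fs.py .031 4 -.012
```

```text
clock: 27.95
t 28.2 gap(model) mm -9.190195625022033 lat [ 0.0305 -0.1917] rot [-0.0762 -0.0008  0.0383] F.n 5.308823646143154 F tool [5.3088 0.8454 0.5427] [5.46, 5.0, 5.27, 5.19, 5.29, 5.63] w 0.03461547365317195
clock: 28.53
t 28.6833 gap(model) mm -9.254932282148145 lat [ 0.0054 -0.1918] rot [-0.0741  0.0024  0.036 ] F.n 5.105750882085728 F tool [5.1058 1.258  0.0591] [5.45, 4.84, 5.15, 4.98] w 0.03527335112448018
```

```bash
python3 -m handwheel '[{"translation":[0.003,0,0],"angular":[0,0,0],"hand":1},{"translation":[0.005,0,0],"angular":[0,0,0],"hand":1},{"translation":[0.015,0,0],"angular":[0,0,0],"hand":1},{"translation":[0.02,0,0],"angular":[0,0,0],"hand":1},{"translation":[0.02,0,-0.02],"angular":[0,0,0],"hand":1},{"translation":[0,0,-0.035],"angular":[0,0,0],"hand":1},{"translation":[0,0,-0.035],"angular":[0,0,0],"hand":1}]'|head -2
python3 -m handwheel '[{"translation":[0,0,0],"angular":[0,-7,0],"hand":1},{"translation":[0,0,0],"angular":[0,-7,0],"hand":1},{"translation":[0,0,0],"angular":[0,-7,0],"hand":1},{"translation":[0,0,0],"angular":[0,-7,0],"hand":1},{"translation":[0,0,0],"angular":[0,-7,0],"hand":1},{"translation":[0,0,0],"angular":[0,0,0],"hand":1},{"translation":[0,0,0],"angular":[0,0,0],"hand":1}]'
python3 - <<'E'
from plan import *
s=manip.get_state();print(s['qpos'],delta([.625,.263,.0115],down(36.9),s))
E
```

```text
clock: 29.27
position: [0.6118, -0.143, 0.2005]
clock: 29.85
position: [0.6137, -0.1428, 0.2003]
ee_rot: [-0.001, 0.948, 0.319, -0.001]
contact_force: [-1.1, 0.5, -3.5]
width: 0.0351
gripper_force: 70.9
[-0.3392  0.3778  1.4293  0.0003  1.338   0.5826] (array([ 0.2546, -0.3159,  0.1893]), array([-0.1808,  0.0987,  0.2782]))
```

```bash
python3 -m handwheel '[{"translation":[0.0254,-0.0316,0],"angular":[0,0,0],"hand":1},{"translation":[0.0254,-0.0316,0],"angular":[0,0,0],"hand":1},{"translation":[0.0254,-0.0316,0],"angular":[0,0,0],"hand":1},{"translation":[0.0254,-0.0316,0],"angular":[0,0,0],"hand":1},{"translation":[0.0254,-0.0316,0],"angular":[0,0,0],"hand":1},{"translation":[0.0254,-0.0316,0],"angular":[0,0,0],"hand":1},{"translation":[0.0254,-0.0316,0],"angular":[0,0,0],"hand":1},{"translation":[0.0254,-0.0316,0],"angular":[0,0,0],"hand":1},{"translation":[0.0254,-0.0316,0],"angular":[0,0,0],"hand":1},{"translation":[0.0254,-0.0316,0],"angular":[0,0,0],"hand":1}]'|head -2
python3 -m handwheel '[{"translation":[0,0,0.035],"angular":[0,0,0],"hand":1},{"translation":[0,0,0.035],"angular":[0,0,0],"hand":1},{"translation":[0,0,0.035],"angular":[0,0,0],"hand":1},{"translation":[0,0,0.035],"angular":[0,0,0],"hand":1},{"translation":[0,0,0.015],"angular":[0,0,0],"hand":1},{"translation":[0,0,0],"angular":[0,0,0],"hand":1},{"translation":[0,0,0],"angular":[0,0,0],"hand":1},{"translation":[0,0,0],"angular":[0,0,0],"hand":1}]'
python3 - <<'E'
from plan import *
s=manip.get_state();print(s['qpos'],delta([.625,.263,.0115],down(36.9),s))
E
```

```text
clock: 30.68
position: [0.6253, 0.2603, 0.2016]
clock: 31.35
position: [0.6276, 0.2601, 0.0489]
ee_rot: [-0.0, 0.949, 0.316, 0.001]
contact_force: [-0.2, -0.3, -2.8]
width: 0.035
gripper_force: 71.0
[0.2901 0.5618 1.513  0.0012 1.0647 1.2165] (array([-0.0004, -0.0038,  0.0374]), array([-0.0166, -0.1303, -0.0147]))
```

Descend to about 1.5 mm above the expected contact, then feel for the floor.

```bash
python3 -m handwheel '[{"translation":[0,0,0.012],"angular":[0,0,0],"hand":1},{"translation":[0,0,0.012],"angular":[0,0,0],"hand":1},{"translation":[0,0,0.008],"angular":[0,0,0],"hand":1},{"translation":[0,0,0.004],"angular":[0,0,0],"hand":1},{"translation":[0,0,0],"angular":[0,0,0],"hand":1},{"translation":[0,0,0],"angular":[0,0,0],"hand":1},{"translation":[0,0,0],"angular":[0,0,0],"hand":1}]'
python3 -m handwheel '[{"translation":[0,0,0.001],"angular":[0,0,0],"hand":1},{"translation":[0,0,0.0005],"angular":[0,0,0],"hand":1},{"translation":[0,0,0],"angular":[0,0,0],"hand":1},{"translation":[0,0,0],"angular":[0,0,0],"hand":1}]'
```

```text
clock: 31.93
position: [0.6266, 0.2615, 0.0114]
ee_rot: [-0.0, 0.948, 0.317, -0.0]
contact_force: [-0.0, -0.7, -2.4]
width: 0.035
gripper_force: 71.3
clock: 32.27
position: [0.6268, 0.2615, 0.0105]
ee_rot: [-0.0, 0.948, 0.317, 0.0]
contact_force: [-1.2, 0.2, 1.0]
width: 0.0349
gripper_force: 71.6
```

Touched the floor. Releasing and going up.

```bash
python3 -m handwheel '[{"translation":[0,0,0],"angular":[0,0,0],"hand":0.2},{"translation":[0,0,0],"angular":[0,0,0],"hand":0.2},{"translation":[0,0,0],"angular":[0,0,0],"hand":0.2},{"translation":[0,0,0],"angular":[0,0,0],"hand":0.2},{"translation":[0,0,0],"angular":[0,0,0],"hand":0.2},{"translation":[0,0,0],"angular":[0,0,0],"hand":0.2},{"translation":[0,0,-0.01],"angular":[0,0,0],"hand":0.2},{"translation":[0,0,-0.035],"angular":[0,0,0],"hand":0.2},{"translation":[0,0,-0.04],"angular":[0,0,0],"hand":0.2},{"translation":[0,0,-0.04],"angular":[0,0,0],"hand":0.2}]'
python3 -m handwheel '[{"translation":[0,0,-0.03],"angular":[0,0,0],"hand":0.2},{"translation":[0,0,0],"angular":[0,0,0],"hand":0.2},{"translation":[0,0,0],"angular":[0,0,0],"hand":0.2},{"translation":[0,0,0],"angular":[0,0,0],"hand":0.2},{"translation":[0,0,0],"angular":[0,0,0],"hand":0.2},{"translation":[0,0,0],"angular":[0,0,0],"hand":0.2}]'|head -2
python3 -c "
from h import *
snap('scene','s9.png')"
```

```text
clock: 33.1
position: [0.626, 0.261, 0.1364]
ee_rot: [-0.0, 0.948, 0.317, -0.001]
contact_force: [0.9, -0.2, 0.1]
width: 0.0682
gripper_force: 0.0
clock: 33.6
position: [0.6256, 0.2608, 0.1631]
```

View pics/s9.png

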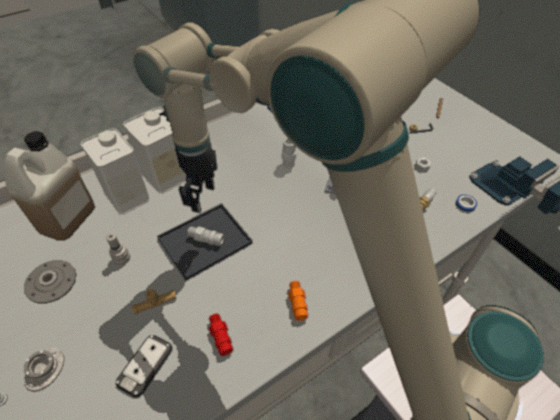

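The coupler lies in the tray at (206,236), the gripper is clear above it, and the other fittings in view are where they were.

```bash
python3 -c "
from rig import manip
print(manip.sign_off())"
```

```text
the job is handed in; nothing more can be done
None
```

I pressed both ends of the coupler on the gauge, thread end first, to about 7.3 mm by my force and position estimate. I held each for over a second, then laid the coupler in the tray and handed the job in at about 34 s; to turn it I set it down on clear table and regripped it.

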